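# Rebuild a boiler valve and test its circuit

### The job

Refit and test this boiler valve: first, before any ring goes on, throw the isolator lever right over to off (towards the robot), then slide every loose ring that is there, widest first, down the stepped spindle until each sits flat and fully home on its own shoulder. With the isolator still off, push the test probe fully into the red-collared terminal; leaving it there, throw the isolator lever fully back on (away from the robot). Then, with the isolator left on, move the probe fully into the blue-collared terminal, and last put it back fully home in its black holder; do not disturb the mug, soap bottle, screwdriver or tin.

Things in the scene. Friction and masses are not known exactly. Their poses are not given: they have to be found in the camera images.
- valve: fixed brass valve. Round foot 88 mm across, 72 mm from height 14 to a flat top at 25 mm; copper stubs along its x axis reach 64 mm out, under 31 mm high. Above, an upright stepped spindle: diameter 46 mm at heights 25-43, 36 mm at 43-61, 26 mm at 61-79, 16 mm at 79-98, tapering to its tip at 105 mm; step edges chamfered 1.5 mm. Origin: centre of the underside, z up the spindle
- ring_A: loose sleeve ring, steel (silver), outside 66 mm, bore 49 mm, 17 mm high, lies flat on the worktop at the start; belongs on the 46 mm section of the spindle. Origin: centre of its underside, z along its axis. May be absent
- seat_A (a point): centre of the shoulder on the valve, 25 mm above its underside, on which ring_A's underside rests when home (its bore then surrounds the 46 mm section); z up
- ring_B: loose sleeve ring, brass (yellow metal), outside 56 mm, bore 39 mm, 17 mm high, lies flat on the worktop at the start; belongs on the 36 mm section of the spindle. Origin: centre of its underside, z along its axis. May be absent
- seat_B (a point): centre of the shoulder on the valve, 43 mm above its underside, on which ring_B's underside rests when home (its bore then surrounds the 36 mm section); z up
- ring_C: loose sleeve ring, blue plastic, outside 46 mm, bore 29 mm, 17 mm high, lies flat on the worktop at the start; belongs on the 26 mm section of the spindle. Origin: centre of its underside, z along its axis. May be absent
- seat_C (a point): centre of the shoulder on the valve, 61 mm above its underside, on which ring_C's underside rests when home (its bore then surrounds the 26 mm section); z up
- ring_D: loose sleeve ring, red plastic, outside 36 mm, bore 19 mm, 17 mm high, lies flat on the worktop at the start; belongs on the 16 mm section of the spindle. Origin: centre of its underside, z along its axis. May be absent
- seat_D (a point): centre of the shoulder on the valve, 79 mm above its underside, on which ring_D's underside rests when home (its bore then surrounds the 16 mm section); z up
- probe: yellow test probe, standing upright in its holder at the start: a steel pin 8 mm thick and 28 mm long with a 3 mm tapered end pointing down, below a round handle 18 mm thick and 50 mm long. Loose, 40 g. Origin: the pin's free lower end, z up along the pin towards the handle, whose underside is at z = 28 mm and top at 78 mm
- holder: fixed black block 50 x 50 x 40 mm high on a yellow base edge (56 mm), with one round hole in its top for the probe. Origin: centre of the underside
- holder_mouth (a point): centre of the holder's hole at its top face (40 mm above the worktop); hole 10 mm wide, 34 mm deep; z up. The probe is home when its handle's underside rests on the block (pin end 28 mm below this point)
- terminal_box: fixed white box 70 (x) x 80 (y) x 50 mm high with two round openings in its top, one in a red collar at y = +20 mm, one in a blue collar at y = -20 mm. Origin: centre of the underside
- red_terminal (a point): centre of the red-collared opening at the box's top face (50 mm above the worktop); 9.2 mm wide with a 1.5 mm chamfer, 34 mm deep; z up. The probe is fully in when its handle rests on the box (pin end 28 mm below this point)
- blue_terminal (a point): the same for the blue-collared opening, at the same height
- isolator_base: fixed grey base of the isolator switch, 70 (x) x 50 (y) x 25 mm high, red dot at its -x end (off), green dot at its +x end (on). Origin: centre of the underside; its x axis points away from the robot, give or take 0.3 rad; the lever swings in its x-z plane
- isolator (a joint): lever angle, rad: 0 = fully off (leaning to the base's -x, towards the robot), 1.0 = fully on (leaning to +x, away); a stiffish hinge that stays where it is left, about 1 N at the tip moves it, with a stop at each end. It pivots about the base's y axis 22 mm above the worktop, at the middle of the base; it is upright at 0.5
- isolator_tip (a point): centre of the red ball, 26 mm across, on the end of the isolator lever (rod 10 mm thick), 80 mm from the pivot; 92 mm above the worktop at either stop
- mug: bystander: blue mug, 80 mm across, 90 mm high, handle at its +y. Origin: centre of the underside
- soap: bystander: clear soap bottle, 60 mm across, 150 mm high. Origin: centre of the underside
- screwdriver: bystander: screwdriver lying on the worktop, about 0.2 m long along its x axis
- tin: bystander: green and white tin, 70 mm across, 60 mm high. Origin: centre of the underside

How it is judged:
By the outcome, as a careful person would: the job done as asked, in the order asked, and still so for the second after the job is handed in, with the robot touching nothing.
Of ring_A, ring_B, ring_C, ring_D only 2 to 4 are there at a start; the rules pass over those that are not, and their reading is None.
At some moment in a run one of ring_A, ring_B, ring_C, ring_D may be knocked a few centimetres aside while the robot is not near it.
It also fails if it takes over 210 s, if anything falls off the work surface, if the arm or the gripper's body presses on something with over 40 N, if the wrist force passes 120 N, or if a joint passes its speed limit or range.

### The arm

A 6-joint arm with a two-finger parallel gripper is mounted at the origin on the work surface. World frame = base frame: x ahead of the robot, y to its left, z up, the work surface at z = 0. Lengths are in mm, angles in degrees, forces in N, time in s.
With the tool pointing down it reaches from about 350 to 925 mm from the base axis. Payload 6.4 kg.
Tool frame: the origin (TCP) lies midway between the tips of the shut fingers; the grasp point (between the pads) lies 19 mm behind it; z points along the fingers, y is the line along which they close (so a half turn about z gives the same grasp; the last joint's range is limited). The gripper opens to 94 mm and grips with 3 to 60 N. Pads are 16 mm wide; open, the fingers measure 119 mm over their backs; the gripper's body (75 mm by 177 mm) begins 78 mm behind the grasp point.
Start: joints at [-73.516, 14.043, 89.255, -0, 76.702, -9.975], TCP at [289.62, -581.922, 205.455] pointing down, gripper open.
Joint ranges: [-179.41, 179.41], [-58.25, 129.5], [7.25, 145.43], [-54.29, 234.29], [11.92, 165.04], [-157.13, 157.13]. Speed limits (degrees/s): [147.25, 147.25, 180, 180, 180, 180].

### API

Orientations are given as [roll, pitch, yaw] about the fixed x, y, z axes, in that order (R = Rz(yaw) Ry(pitch) Rx(roll)).
In Python, from bench import manip gives the robot as it stands. The module is installed in compiled form; this text tells all that it offers.
- The arm moves only by the shell command python3 -m handwheel 'ROWS'. ROWS is JSON, a list of rows, each a list of 3 entries, a list of its own where there are three numbers: the shift along the tool's x, y, z each as a share of 100 mm, from -1 to 1, then the turn, a rotation vector about the tool's x, y, z each as a share of 180 degrees, from -1 to 1, then the opening, from 0 (shut) to 1 (fully open). A call has 1 to 12 rows; each row shifts and turns the commanded pose from where the row before left it, along the tool's axes as they then stand; what a row does not reach is not made up. A row lasts 1/8 s, in which the tool goes at most 62.5 mm and 10.7 degrees, less where a joint would pass 70% of its speed; a pose out of reach is approached as far as the arm can. A call with a number of a shift or a turn outside -1 to 1 is refused whole. A call with a gripper value outside its range is refused whole. The fingers move at their own pace and stop on an object; the grip force is fixed at half the most. Time passes only in rows, so rows that do not move let the fingers close. It gives the time, the measured TCP pose, the force, the opening and the grip force at its end, in the units of the state.
- manip.sense(): the state, without advancing time (a new reading comes with each control period).
- manip.get_image(name): name is "scene" or "top" or "wrist"; returns (picture, depth): 420x560x3 uint8, blue, green, red; 420x560 float32, mm along the optical axis (not along the pixel's ray), 0 where there is no reading.
- manip.camera_info(name): a dict with "K" (3x3 intrinsics, pixels), "k1" (the pictures are not rectified: a ray, as slopes to the right and down, at radius r is drawn at 1 + k1 r^2 times it, then the intrinsics apply), "R" (3x3) and "t" (3): a world point X has camera coordinates R X + t. Camera axes: x right, y down, z forward; pixel columns grow to the right and rows downward; lengths in mm; the calibration is good to about 2 mm. A picture is of the moment at which its call begins: read the wrist's pose just before it. camera_info takes no time and is no camera call; for the wrist camera it gives the pose at the moment of the call.
- manip.finish_job(): hands the job in; it is judged then, once.
The state is a dict: "t": time; "joint_positions": joint angles; "joint_vel": joint speeds; "effort": joint torques, N m; "tool_pos": TCP position; "tcp_rot": TCP orientation; "wrist_force": force on the tool from outside, world axes, zero at the start; "ft_torque": the same for the moment, N m; "grip_width": finger opening in mm; "gripper_force": force on a finger pad.
Only numpy, scipy, OpenCV 4.12 (cv2) and the standard library are available. Lean on these libraries where they do the work, as an engineer would, in place of code of your own. Each camera call takes 0.05 s, during which the arm holds its last target. There are 200 camera calls.

## Working session

There is one attempt and no reset: what is moved stays moved. The work goes in short steps, Python scripts to look and compute and a shell command to move; the robot and the scene stay as the last step left them, time stands still between calls to the robot, and variables do not carry over. Pictures are saved under pics/ and viewed, at most 14 in all, crops included, and the job is handed in when it is done.

```bash
mkdir -p pics
cat > h.py <<'E'
import numpy as np, cv2
from bench import manip
def ray(ci,u,v):
    K=np.array(ci["K"]);k=ci["k1"];d=np.array([(u-K[0,2])/K[0,0],(v-K[1,2])/K[1,1]]);s=d.copy()
    for _ in range(20): s=d/(1+k*(s@s))
    return np.array([s[0],s[1],1.])
def on_plane(ci,u,v,z):
    R=np.array(ci["R"]);t=np.array(ci["t"]);c=-R.T@t;r=R.T@ray(ci,u,v);return c+r*(z-c[2])/r[2]
def from_depth(ci,u,v,d):
    R=np.array(ci["R"]);t=np.array(ci["t"]);return R.T@(ray(ci,u,v)*d-t)
E
python3 - <<'E'
from h import *
s=manip.sense();print(s)
for n in("scene","top","wrist"):
    ci=manip.camera_info(n);p,d=manip.get_image(n);cv2.imwrite(f"pics/{n}0.png",p);np.save(f"{n}0.npy",d);print(n,ci)
p=cv2.imread("pics/top0.png");cv2.imwrite("pics/top0b.png",cv2.resize(p,(800,600),interpolation=cv2.INTER_CUBIC))
E
```

```text
{'t': 0.0, 'joint_positions': array([-7.35171489e+01,  1.40840126e+01,  8.93232183e+01, -1.50117082e-03,
        7.67009537e+01, -9.97465365e+00]), 'joint_vel': array([ 0.0300466 , -0.00022564, -0.04681951, -0.06621991, -0.10092778,
        0.08481986]), 'effort': array([-8.45064624e-04, -4.15825117e+01, -3.14607382e+01,  6.84713549e-02,
        3.31829977e-02, -1.35621103e-04]), 'tool_pos': array([ 289.43156919, -581.34631354,  204.36242849]), 'tcp_rot': array([-1.79893198e+02, -1.73007452e-02,  2.64578353e+01]), 'wrist_force': array([-0.41179252,  0.39624313,  0.47581154]), 'ft_torque': array([-0.02000601, -0.03254419, -0.02502914]), 'gripper_force': 0.0, 'grip_width': 93.97228310313717}
scene {'K': array([[508.84799339,   0.        , 268.41878664],
       [  0.        , 508.84799339, 217.89867708],
       [  0.        ,   0.        ,   1.        ]]), 'k1': -0.010249763545669371, 'R': array([[ 0.85620041,  0.51645896, -0.01382017],
       [ 0.40710692, -0.69090033, -0.5974284 ],
       [-0.31809561,  0.50589215, -0.80180316]]), 't': array([-493.20799402, -194.22133479, 1576.59793988])}
top {'K': array([[462.20870609,   0.        , 283.066374  ],
       [  0.        , 462.20870609, 205.2124752 ],
       [  0.        ,   0.        ,   1.        ]]), 'k1': -0.11890178745646782, 'R': array([[ 0.00577069, -0.9999531 , -0.00777768],
       [-0.99783645, -0.00524874, -0.0655352 ],
       [ 0.0654913 ,  0.00813903, -0.99781995]]), 't': array([ -30.78065584,  575.4536686 , 1611.75677771])}
wrist {'K': array([[367.6129706 ,   0.        , 282.74369303],
       [  0.        , 367.6129706 , 209.68145761],
       [  0.        ,   0.        ,   1.        ]]), 'k1': -0.018401839753728198, 'R': array([[ 0.44510372, -0.89547425, -0.00292425],
       [-0.86535707, -0.43096897,  0.25577899],
       [-0.23030376, -0.11131765, -0.96673086]]), 't': array([-647.36353533,  -26.07717124,  392.49979984])}
```

View pics/top0b.png

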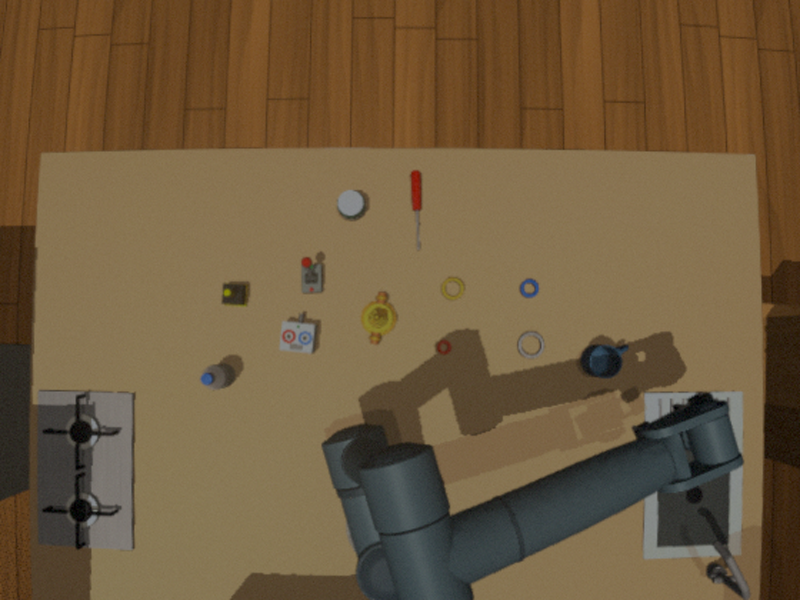

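View pics/scene0.png

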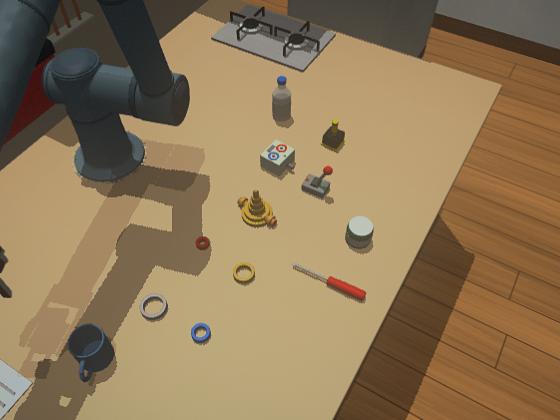

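The top view shows all four rings: A (530,345), B (453,288), C (529,288) and D (443,347), in 800-px coordinates. It also shows the valve (379,319), box (298,337), holder (235,293) and isolator (312,277) with its ball at (306,262), leaning away (on).

Run:
```python
from h import *
ci=manip.camera_info("top");f=.7
for n,u,v,z in [("A",530.5,344.5,17),("B",453,288.5,17),("C",529.5,288,17),("D",443,346.5,17),("tip_valve",379,315,105),("stub+",382,298,20),("stub-",375,339,20),("box",298,337,50),("red",290,336,50),("blue",306,338,50),("holder",235,293,40),("probe",227,293,90),("isobase",312,277,25),("ball",306,262,92),("tin",351,204,60),("soap",209,380,150),("mug",602,361,90),("sd",418,248,5)]:
    print(n,on_plane(ci,u*f,v*f,z).round(0))
w=manip.camera_info("wrist");print("wristcam",-np.array(w["R"]).T@np.array(w["t"]))
```

```text
A [ 450. -340.   17.]
B [ 588. -148.   17.]
C [ 590. -338.   17.]
D [ 445. -123.   17.]
tip_valve [519.  31. 105.]
stub+ [563.  28.  20.]
stub- [462.  44.  20.]
box [466. 229.  50.]
red [468. 249.  50.]
blue [463. 210.  50.]
holder [572. 389.  40.]
probe [569. 395.  90.]
isobase [614. 201.  25.]
ball [644. 206.  92.]
tin [790. 103.  60.]
soap [366. 417. 150.]
mug [ 412. -497.   90.]
sd [690. -61.   5.]
wristcam [ 355.9831094  -547.28037574  384.35627891]
```

```bash
python3 -m handwheel '[[[0,0,-0.3],[0,0,0.049],1],[[0,0,-0.3],[0,0,0.049],1],[[0,0,-0.3],[0,0,0.049],1]]'
python3 -m handwheel '[[[0.16,-0.58,-0.1],[0,0,0],0],[[0.16,-0.58,-0.1],[0,0,0],0],[[0.16,-0.58,-0.1],[0,0,0],0],[[0.16,-0.58,-0.1],[0,0,0],0],[[0.16,-0.58,-0.1],[0,0,0],0],[[0.16,-0.58,-0.1],[0,0,0],0],[[0.16,-0.58,-0.1],[0,0,0],0],[[0.16,-0.58,-0.1],[0,0,0],0],[[0.16,-0.58,-0.1],[0,0,0],0],[[0.16,-0.58,-0.1],[0,0,0],0],[[0.16,-0.58,0],[0,0,0],0],[[0.16,-0.58,0],[0,0,0],0]]'
python3 -m handwheel '[[[0,0,0],[0,0,0],0],[[0,0,0],[0,0,0],0]]'
python3 - <<'E'
from h import *
p,d=manip.get_image("wrist");ci=manip.camera_info("wrist");s=manip.sense();print(s["tool_pos"],s["tcp_rot"])
cv2.imwrite("pics/w1.png",cv2.resize(p,(800,600),interpolation=cv2.INTER_CUBIC));np.savez("w1.npz",p=p,d=d,ci=np.array(ci,dtype=object))
E
```

```text
t: 0.52
tool_pos: [289.6, -581.6, 295.9]
tcp_rot: [-180.0, 0.0, -0.3]
wrist_force: [-0.3, -0.2, 0.5]
grip_width: 93.8
gripper_force: 0.0
t: 2.02
tool_pos: [481.7, 116.2, 395.5]
tcp_rot: [180.0, -0.0, 0.0]
wrist_force: [0.7, -0.5, 0.6]
grip_width: 0.5
gripper_force: 0.0
t: 2.28
tool_pos: [481.4, 113.8, 395.1]
tcp_rot: [180.0, 0.0, 0.0]
wrist_force: [-0.1, 1.0, -1.2]
grip_width: 0.5
gripper_force: 0.0
[481.49814599 113.22949708 395.28335181] [ 1.79979413e+02  2.03563389e-02 -6.73738397e-02]
```

View pics/w1.png

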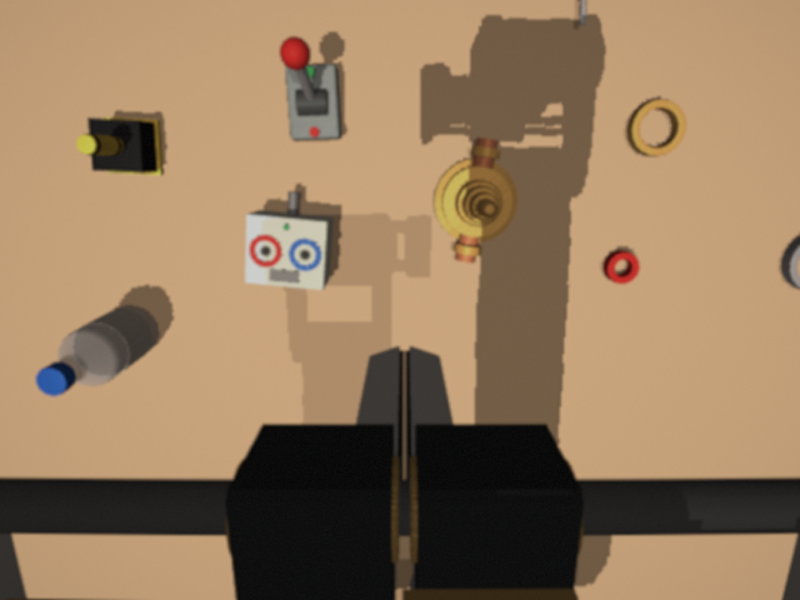

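The wrist view shows the ball at (295,53), red dot (315,131), green dot (310,70), red terminal hole (265,250), blue hole (305,254), probe top (87,145), spindle tip (487,208), B (657,127) and D (621,266).

```bash
cat >> h.py <<'E'
def pts(fn,L):
    q=np.load(fn,allow_pickle=True);ci=q["ci"].item();d=q["d"]
    for n,u,v,z in L:
        u*=.7;v*=.7;D=d[int(round(v)),int(round(u))]
        print(n,on_plane(ci,u,v,z).round(1),"depth->",from_depth(ci,u,v,D).round(0) if D else None)
def circ(fn,n,lo,hi,z,box):
    "centroid of HSV blob's min-enclosing ellipse in 420x560 px box"
    q=np.load(fn,allow_pickle=True);ci=q["ci"].item();x0,y0,x1,y1=box
    h=cv2.cvtColor(q["p"][y0:y1,x0:x1],cv2.COLOR_BGR2HSV);m=cv2.inRange(h,lo,hi)
    if lo[0]==0: m|=cv2.inRange(h,(170,lo[1],lo[2]),(180,255,255))
    c=max(cv2.findContours(m,cv2.RETR_EXTERNAL,cv2.CHAIN_APPROX_NONE)[0],key=cv2.contourArea)
    e=cv2.fitEllipse(cv2.convexHull(c));print(n,e,on_plane(ci,e[0][0]+x0,e[0][1]+y0,z).round(1))
def snap(name):
    s=manip.sense();p,d=manip.get_image("wrist");ci=manip.camera_info("wrist");print(s["t"],s["tool_pos"].round(1),s["tcp_rot"].round(2))
    cv2.imwrite(f"pics/{name}.png",cv2.resize(p,(800,600),interpolation=cv2.INTER_CUBIC));np.savez(name+".npz",p=p,d=d,ci=np.array(ci,dtype=object))
E
python3 - <<'E'
from h import *
pts("w1.npz",[("ball",295,53,92),("red dot",315,131,25),("green",310,70,25),("red",265,250,50),("blue",305,254,50),("probe",87,145,90),("tip",487,208,105),("foot",475,200,14),("st+",487,140,20),("st-",466,250,20),("B",657,127,17),("D",621,266,17),("tcp",404,350,395)])
circ("w1.npz","redD",(0,120,60),(8,255,255),17,(400,150,460,220))
circ("w1.npz","ball",(0,120,60),(8,255,255),92,(185,15,225,50))
E
```

```text
ball [644.3 207.4  92. ] depth-> [641. 204. 109.]
red dot [584.2 204.1  25. ] depth-> [584. 204.  26.]
green [641.1 206.5  25. ] depth-> [641. 206.  27.]
red [468.2 255.6  50. ] depth-> [465. 261.  32.]
blue [464.  215.3  50. ] depth-> [461. 219.  30.]
probe [570.1 398.3  90. ] depth-> [570. 398.  91.]
tip [514.6  41.5 105. ] depth-> [515.  41. 104.]
foot [515.   40.3  14. ] depth-> [520.  49.  79.]
st+ [575.4  30.9  20. ] depth-> [575.  31.  23.]
st- [462.8  49.   20. ] depth-> [465.  50.  30.]
B [ 588.5 -142.2   17. ] depth-> [ 590. -150.   -1.]
D [ 444.7 -120.    17. ] depth-> [ 441. -127.   -0.]
tcp [488.9 114.7 395. ] depth-> [490. 115. 397.]
redD ((34.909095764160156, 36.49785614013672), (23.092288970947266, 24.84076690673828), 88.6189956665039) [ 444.2 -120.4   17. ]
ball ((20.983497619628906, 21.93157196044922), (19.753597259521484, 23.008296966552734), 154.75865173339844) [644.5 208.1  92. ]
```

```bash
python3 -m handwheel '[[[0.41,-0.19,0.39],[0,0,0],0],[[0.41,-0.19,0.39],[0,0,0],0],[[0.41,-0.19,0.39],[0,0,0],0],[[0.41,-0.19,0.39],[0,0,0],0],[[0.41,-0.19,0.39],[0,0,0],0],[[0,0,0.38],[0,0,0],0],[[0,0,0.38],[0,0,0],0],[[0,0,0.39],[0,0,0],0],[[0,0,0],[0,0,0],0]]'
python3 -m handwheel '[[[-0.18,0,0],[0,0,0],0],[[-0.18,0,0],[0,0,0],0],[[-0.18,0,0],[0,0,0],0],[[-0.18,0,0],[0,0,0],0],[[-0.08,0,0],[0,0,0],0],[[-0.04,0,0],[0,0,0],0],[[-0.0,0,0],[0,0,0],0]]'
```

```text
t: 3.45
tool_pos: [684.2, 206.5, 81.4]
tcp_rot: [179.9, 0.5, -0.2]
wrist_force: [0.2, 0.1, 0.5]
grip_width: 0.3
gripper_force: 0.0
t: 4.32
tool_pos: [603.2, 208.9, 86.1]
tcp_rot: [-180.0, -0.1, -0.0]
wrist_force: [0.6, 0.5, 0.2]
grip_width: 0.2
gripper_force: 0.1
```

```bash
for i in 1 2 3 4; do python3 -m handwheel '[[[-0.03,0,0],[0,0,0],0],[[-0.0,0,0],[0,0,0],0]]' | sed -n '2p;4p'; done
```

```text
tool_pos: [599.6, 209.1, 85.3]
wrist_force: [-0.3, 0.5, -0.2]
tool_pos: [596.3, 209.1, 85.3]
wrist_force: [0.9, -0.6, -0.0]
tool_pos: [595.4, 209.1, 85.6]
wrist_force: [6.8, 0.3, -4.4]
tool_pos: [595.0, 209.1, 85.8]
wrist_force: [15.4, 0.7, -12.0]
```

```bash
python3 -m handwheel '[[[0.3,0,0],[0,0,0],0],[[0,0,-0.6],[0,0,0],0],[[-0.2,0,-0.6],[0,0,0],0],[[-0.2,0,-0.4],[0,0,0],0],[[0,0,0],[0,0,0],0],[[0,0,0],[0,0,0],0]]'
python3 - <<'E'
from h import *
snap("w2");circ("w2.npz","ball",(0,120,60),(8,255,255),92,(100,80,400,300))
E
python3 -m handwheel '[[[-0.14,0.55,0],[0,0,0],1],[[-0.14,0.55,0],[0,0,0],1],[[-0.14,0.55,0],[0,0,0],1],[[-0.14,0.55,0],[0,0,0],1],[[-0.14,0.55,0],[0,0,0],1],[[-0.14,0.55,0],[0,0,0],1],[[-0.14,0.55,0],[0,0,0],1],[[-0.14,0.55,0],[0,0,0],1],[[-0.14,0.55,0.3],[0,0,0],1],[[-0.14,0.55,0.3],[0,0,0],1],[[0,0,0.4],[0,0,0],1],[[0,0,0.2],[0,0,0],1]]'
python3 -m handwheel '[[[0,0,0],[0,0,0],1],[[0,0,0],[0,0,0],1]]' | sed -n '2p;4p'
python3 - <<'E'
from h import *
snap("w3")
E
```

```text
t: 6.08
tool_pos: [580.2, 209.0, 243.5]
tcp_rot: [180.0, 0.1, 0.0]
wrist_force: [0.2, 0.1, 0.1]
grip_width: 0.4
gripper_force: 0.0
6.075 [580.2 209.  243.5] [1.7998e+02 1.1000e-01 0.0000e+00]
ball ((188.38987731933594, 122.84738159179688), (26.332624435424805, 27.1394100189209), 175.33409118652344) [572.5 205.3  92. ]
t: 7.62
tool_pos: [439.3, -337.0, 121.3]
tcp_rot: [-179.6, 0.3, -0.1]
wrist_force: [0.5, -0.3, -0.5]
grip_width: 94.4
gripper_force: 0.0
tool_pos: [441.8, -338.1, 126.4]
wrist_force: [1.3, 1.5, 0.4]
7.875 [ 441.8 -338.1  126.4] [-1.7999e+02  1.0000e-02  0.0000e+00]
```

View pics/w3.png

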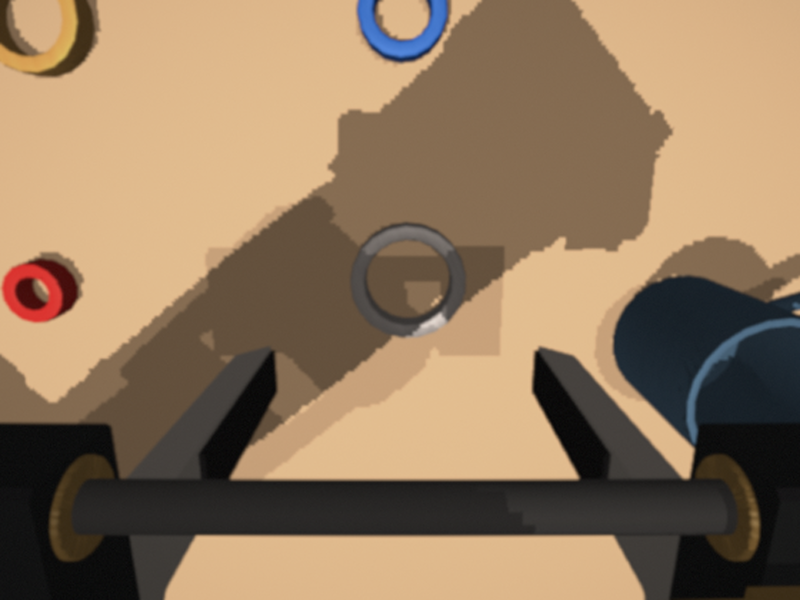

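The isolator is off: the ball measures x=572, which is the stop. Ring A is centred near (408,280). I'll use a depth-based circle fit on ring tops.

```bash
cat >> h.py <<'E'
def cloud(fn):
    q=np.load(fn,allow_pickle=True);ci=q["ci"].item();d=q["d"];K=np.array(ci["K"]);v,u=np.mgrid[0:420,0:560]
    a=cv2.undistortPoints(np.stack([u,v],-1).reshape(-1,1,2).astype(float),K,np.array([ci["k1"],0,0,0,0.])).reshape(420,560,2)
    P=np.dstack([a*d[...,None],d])-np.array(ci["t"]);return P@np.array(ci["R"]),d>0
def ring(fn,x,y,r,z0,z1,n=""):
    P,ok=cloud(fn);m=ok&(P[...,2]>z0)&(P[...,2]<z1)&(np.hypot(P[...,0]-x,P[...,1]-y)<r);q=P[m]
    if len(q)<20: print(n,"none",len(q));return
    (c,rad)=cv2.minEnclosingCircle(q[:,:2].astype(np.float32))
    print(n,"centre",np.round(c,1),"dia",round(2*rad,1),"z",np.median(q[:,2]).round(1),len(q),"bbox mid",((q[:,:2].min(0)+q[:,:2].max(0))/2).round(1))
E
python3 - <<'E'
from h import *
pts("w3.npz",[("A",408,280.5,17),("D",36,291,17)])
for n,x,y,r in(("A",450,-338,48),("C",590,-338,40),("D",444,-121,30)): ring("w3.npz",x,y,r,12,24,n)
circ("w3.npz","D",(0,120,60),(8,255,255),17,(0,150,60,240))
for n,z,r in(("tip",85,15),("36",60,24),("26",78,24)): ring("w1.npz",515,41,r,z-4,z+4,n)
P,ok=cloud("w1.npz")
for z in(43,61,79): ring("w1.npz",515,41,30,z-2.5,z+2.5,z)
E
```

```text
A [ 450.6 -339.1   17. ] depth-> [ 447. -339.    1.]
D [ 444.5 -125.6   17. ] depth-> [ 440. -113.    0.]
A centre [ 449.5 -338.6] dia 66.1 z 17.9 2371 bbox mid [ 450.1 -338.7]
C centre [ 588.7 -335.2] dia 45.5 z 18.0 1245 bbox mid [ 580.8 -335.2]
D centre [ 443.7 -123.3] dia 36.7 z 17.7 1290 bbox mid [ 443.8 -123.3]
D ((27.00920295715332, 52.92899703979492), (43.95927810668945, 52.811790466308594), 89.33515930175781) [ 445.2 -127.2   17. ]
tip none 18
36 centre [514.4  40. ] dia 36.1 z 60.9 209 bbox mid [514.7  40.6]
26 centre [514.3  40.1] dia 26.0 z 78.9 159 bbox mid [514.7  40.3]
43 centre [514.2  40.3] dia 45.8 z 43.0 246 bbox mid [514.7  39.8]
61 centre [514.2  40.2] dia 35.7 z 61.0 195 bbox mid [514.7  40.6]
79 centre [514.3  40. ] dia 25.8 z 79.1 144 bbox mid [514.3  39.9]
```

```bash
python3 -m handwheel '[[[0.08,0.006,0.35],[0,0,0],1],[[0,0,0.4],[0,0,0],1],[[0,0,0.35],[0,0,0],1],[[0,0,0.13],[0,0,0],1],[[0,0,0],[0,0,0],1],[[0,0,0],[0,0,0],0],[[0,0,0],[0,0,0],0],[[0,0,0],[0,0,0],0],[[0,0,0],[0,0,0],0]]'
python3 -m handwheel '[[[0,0,-0.3],[0,0,0],0],[[0,0,-0.6],[0,0,0],0],[[0,0,-0.6],[0,0,0],0],[[0,0,-0.2],[0,0,0],0]]'
```

```text
t: 9.05
tool_pos: [450.1, -339.3, 4.3]
tcp_rot: [179.9, -0.1, -0.0]
wrist_force: [-1.3, 0.5, 3.9]
grip_width: 65.6
gripper_force: 30.0
t: 9.55
tool_pos: [450.8, -339.9, 177.2]
tcp_rot: [179.7, -0.2, 0.0]
wrist_force: [0.1, -0.1, -3.1]
grip_width: 66.1
gripper_force: 30.0
```

```bash
python3 -m handwheel '[[[-0.01,-0.545,0],[0,0,0],0],[[0,-0.545,0],[0,0,0],0],[[0,-0.545,0],[0,0,0],0],[[0,-0.545,0],[0,0,0],0],[[0,-0.545,0],[0,0,0],0],[[0,-0.545,0],[0,0,0],0],[[0,-0.545,0],[0,0,0],0],[[0,0,0],[0,0,0],0],[[0,0,0],[0,0,0],0],[[0,0,0],[0,0,0],0]]'
python3 - <<'E'
from h import *
snap("w4")
for z,r in((25,38),(43,30),(61,24),(79,20)): ring("w4.npz",514.5,40,r,z-2.5,z+2.5,z)
s=manip.sense()["tool_pos"]; ring("w4.npz",s[0],s[1],45,s[2]+8,s[2]+20,"held");print(s)
E
```

```text
t: 10.8
tool_pos: [448.4, 41.8, 172.7]
tcp_rot: [-180.0, 0.1, -0.1]
wrist_force: [-0.3, -0.3, -1.8]
grip_width: 66.3
gripper_force: 30.0
10.8 [448.4  41.8 172.7] [-1.8e+02  7.0e-02 -1.2e-01]
25 centre [514.5  40.1] dia 75.8 z 25.6 3066 bbox mid [514.5  40.4]
43 centre [514.2  40.2] dia 46.0 z 43.3 771 bbox mid [514.4  40.2]
61 centre [514.2  40.2] dia 35.8 z 61.3 686 bbox mid [514.2  40.3]
79 centre [514.2  40.1] dia 25.9 z 79.3 549 bbox mid [514.1  40.1]
held centre [457.6  42. ] dia 87.4 z 185.8 7016 bbox mid [447.4  42. ]
[448.51939149  41.69093819 172.88643335]
```

View pics/w4.png

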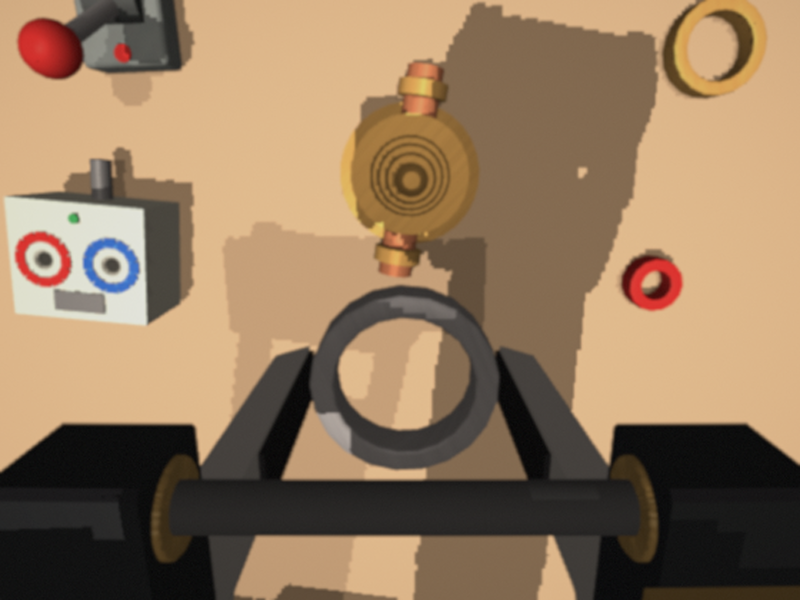

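```bash
cat >> h.py <<'E'
def held(fn,x,y,R,z0,z1):
    "circle fit to the held ring's outer/inner top edges, away from the pads"
    P,ok=cloud(fn);m=ok&(P[...,2]>z0)&(P[...,2]<z1)&(abs(P[...,1]-y)<R*.7)&(abs(P[...,0]-x)<R+8);q=P[m]
    b=abs(q[:,1]-y)<4;print("x range at mid",q[b,0].min().round(1),q[b,0].max().round(1),"mid",((q[b,0].min()+q[b,0].max())/2).round(2),"z",np.percentile(q[:,2],[5,50,95]).round(1),len(q))
    return P,m
E
python3 - <<'E'
from h import *
held("w4.npz",448.5,42,33,182,192)
pts("w4.npz",[("heldtop",404,378,172.8+12.7),("front",404,286.5,172.8+12.7),("back",404,469,172.8+12.7)])
E
```

```text
x range at mid 414.4 480.4 mid 447.4 z [183.2 185.7 186.9] 3932
heldtop [450.5  43.2 185.5] depth-> [370.  44.   1.]
front [482.8  43.1 185.5] depth-> [480.  43. 175.]
back [415.1  43.3 185.5] depth-> [415.  43. 186.]
```

```bash
python3 -m handwheel '[[[0.33,0.016,0],[0,0,0],0],[[0.336,0,0],[0,0,0],0],[[0,0,0.3],[0,0,0],0],[[0,0,0.4],[0,0,0],0],[[0,0,0.4],[0,0,0],0],[[0,0,0.1],[0,0,0],0],[[0,0,0],[0,0,0],0],[[0,0,0],[0,0,0],0],[[0,0,0],[0,0,0],0]]'
for i in 1 2 3; do python3 -m handwheel '[[[0,0,0.06],[0,0,0],0],[[0,0,0],[0,0,0],0]]' | sed -n '2p;4p'; done
```

```text
t: 11.98
tool_pos: [516.5, 41.1, 55.0]
tcp_rot: [180.0, -0.2, -0.0]
wrist_force: [-0.1, 0.6, -2.3]
grip_width: 65.7
gripper_force: 30.0
tool_pos: [514.8, 41.4, 47.0]
wrist_force: [0.1, -0.2, -2.5]
tool_pos: [515.2, 40.1, 40.8]
wrist_force: [0.2, -5.9, -3.1]
tool_pos: [515.2, 40.0, 34.8]
wrist_force: [0.2, -6.2, -2.8]
```

```bash
python3 -m handwheel '[[[0,0.005,0.03],[0,0,0],0],[[0,0,0.02],[0,0,0],0],[[0,0,0],[0,0,0],0]]' | sed -n '2p;4p'
python3 -m handwheel '[[[0,0,0],[0,0,0],1],[[0,0,0],[0,0,0],1],[[0,0,0],[0,0,0],1],[[0,0,-0.5],[0,0,0],1],[[0,0,-0.5],[0,0,0],1],[[0,0,-0.1],[0,0,0],1],[[-0.35,0,0],[0,0,0],1],[[-0.35,0,0],[0,0,0],1],[[0,0,0],[0,0,0],1],[[0,0,0],[0,0,0],1]]'
python3 - <<'E'
from h import *
snap("w5")
ring("w5.npz",514.2,40,36,38,47,"A seat top exp 42")
P,ok=cloud("w5.npz");
r=np.hypot(P[...,0]-514.2,P[...,1]-40.2);a=np.arctan2(P[...,1]-40.2,P[...,0]-514.2);m=ok&(r>26)&(r<31)
for k in range(8): print(k,np.median(P[m&(abs((a-k*np.pi/4+np.pi)%(2*np.pi)-np.pi)<.3)][:,2]).round(1),end=" ")
for n,x,y,rr in(("B",588,-142,50),("D",444,-123,40)): ring("w5.npz",x,y,rr,12,24,n)
E
```

```text
tool_pos: [515.2, 40.0, 30.0]
wrist_force: [-1.0, -5.9, -1.7]
t: 14.35
tool_pos: [445.5, 40.8, 140.0]
tcp_rot: [-180.0, 0.0, -0.0]
wrist_force: [0.2, 0.2, 0.5]
grip_width: 93.5
gripper_force: 0.0
14.35 [445.5  40.8 140. ] [-1.7999e+02  1.0000e-02 -0.0000e+00]
A seat top exp 42 centre [514.3  41.6] dia 66.2 z 42.5 3820 bbox mid [514.2  41.4]
0 42.6 1 42.5 2 42.6 3 42.6 4 42.6 5 42.4 6 42.3 7 42.6 B centre [ 587.3 -143.2] dia 57.0 z 17.0 1809 bbox mid [ 582.1 -142.3]
D centre [ 443.7 -122.2] dia 36.4 z 17.1 1076 bbox mid [ 443.8 -122.5]
```

```bash
python3 -m handwheel '[[[0.355,0.46,0],[0,0,0],1],[[0.355,0.46,0],[0,0,0],1],[[0.355,0.46,0],[0,0,0],1],[[0.355,0.46,0.2],[0,0,0],1],[[0,0,0],[0,0,0],1],[[0,0,0],[0,0,0],1],[[0,0,0],[0,0,0],1]]'
python3 - <<'E'
from h import *
snap("w6")
ring("w6.npz",588,-143,45,12,24,"B")
P,ok=cloud("w6.npz");print(manip.sense()["tool_pos"])
E
```

```text
t: 15.28
tool_pos: [587.3, -142.3, 121.1]
tcp_rot: [180.0, -0.1, 0.1]
wrist_force: [0.4, 0.4, 0.1]
grip_width: 94.1
gripper_force: 0.0
15.275 [ 587.3 -142.3  121.1] [ 1.7998e+02 -6.0000e-02  7.0000e-02]
B centre [ 588.9 -143.6] dia 55.7 z 17.4 1973 bbox mid [ 588.9 -143.3]
[ 587.3482633  -142.27668005  121.34919647]
```

```bash
python3 -m handwheel '[[[0.016,0.012,0.35],[0,0,0],1],[[0,0,0.4],[0,0,0],1],[[0,0,0.33],[0,0,0],1],[[0,0,0.1],[0,0,0],1],[[0,0,0],[0,0,0],1],[[0,0,0],[0,0,0],0],[[0,0,0],[0,0,0],0],[[0,0,0],[0,0,0],0],[[0,0,0],[0,0,0],0]]'
python3 -m handwheel '[[[0,0,-0.3],[0,0,0],0],[[0,0,-0.6],[0,0,0],0],[[0,0,-0.6],[0,0,0],0],[[-0.28,-0.45,-0.1],[0,0,0],0],[[-0.35,-0.46,0],[0,0,0],0],[[-0.35,-0.46,0],[0,0,0],0],[[-0.35,-0.46,0],[0,0,0],0],[[0,0,0],[0,0,0],0],[[0,0,0],[0,0,0],0],[[0,0,0],[0,0,0],0]]'
python3 - <<'E'
from h import *
snap("w7");s=manip.sense()["tool_pos"]
for z,r in((61,24),(79,20)): ring("w7.npz",514.5,40,r,z-2.5,z+2.5,z)
held("w7.npz",s[0],s[1],28,s[2]+8,s[2]+19)
P,ok=cloud("w7.npz");m=ok&(P[...,2]>s[2]+8)&(P[...,2]<s[2]+19)&(abs(P[...,0]-s[0])<6)
q=P[m]; b=q[np.abs(q[:,1]-s[1])<27];lo=b[b[:,1]<s[1]];hi=b[b[:,1]>s[1]];print("inner y",lo[:,1].max(),hi[:,1].min(),"mid",(lo[:,1].max()+hi[:,1].min())/2,s)
E
```

```text
t: 16.45
tool_pos: [589.0, -144.6, 2.7]
tcp_rot: [180.0, -0.0, -0.0]
wrist_force: [-0.2, -0.9, 0.5]
grip_width: 57.4
gripper_force: 0.4
t: 17.7
tool_pos: [456.5, 37.8, 162.5]
tcp_rot: [180.0, -0.0, -0.1]
wrist_force: [-0.4, -0.0, -0.7]
grip_width: 55.7
gripper_force: 30.0
17.7 [456.5  37.8 162.5] [ 1.7999e+02 -1.0000e-02 -7.0000e-02]
61 centre [514.   40.3] dia 35.8 z 61.0 709 bbox mid [514.   40.2]
79 centre [513.9  40.1] dia 25.9 z 79.0 570 bbox mid [514.2  40.2]
x range at mid 428.7 484.4 mid 456.58 z [172.  176.7 177.9] 3794
inner y 21.141361791371626 57.75589196256802 mid 39.448626876969826 [456.44545554  37.7366928  162.4158468 ]
```

Run:
```python
import cv2
cv2.imwrite("pics/w7c.png",cv2.resize(cv2.imread("pics/w7.png")[220:520,200:600],(800,600)))
```

```text
(no output)
```

View pics/w7c.png

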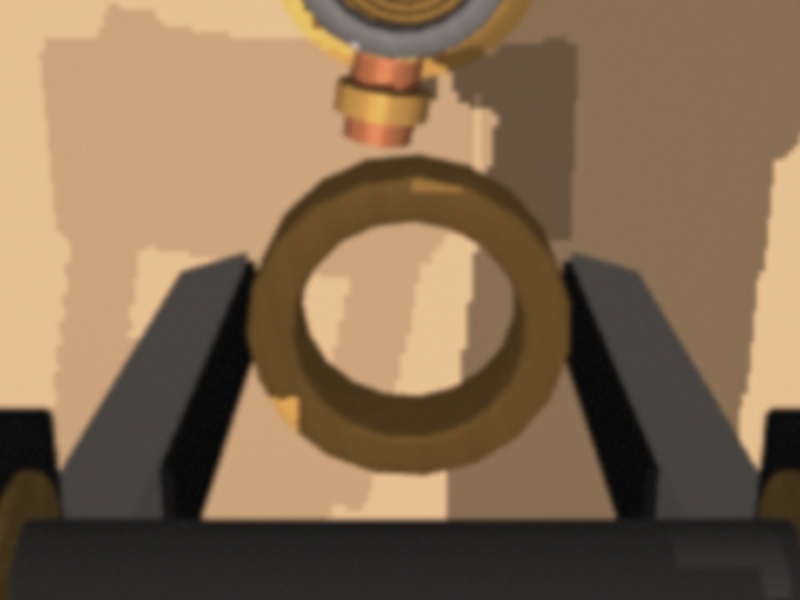

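```bash
python3 - <<'E'
from h import *
pts("w7.npz",[("L",323.5,377.5,176.9),("R",485,377.5,176.9),("c",404.2,377,176.9)])
E
python3 -m handwheel '[[[0.285,-0.008,0],[0,0,0],0],[[0.29,0,0],[0,0,0],0],[[0,0,0.3],[0,0,0],0],[[0,0,0.4],[0,0,0],0],[[0,0,0.26],[0,0,0],0],[[0,0,0],[0,0,0],0],[[0,0,0],[0,0,0],0],[[0,0,0],[0,0,0],0],[[0,0,0],[0,0,0],0]]'
```

```text
L [459.5  66.5 176.9] depth-> [458.  67. 174.]
R [459.4  11.8 176.9] depth-> [459.  12. 176.]
c [459.6  39.2 176.9] depth-> [384.  39.   1.]
t: 18.88
tool_pos: [513.9, 39.3, 67.3]
tcp_rot: [180.0, -0.1, -0.0]
wrist_force: [1.0, -0.4, -1.7]
grip_width: 55.5
gripper_force: 30.0
```

```bash
for i in 1 2 3; do python3 -m handwheel '[[[0,0,0.06],[0,0,0],0],[[0,0,0],[0,0,0],0]]' | sed -n '2p;4p'; done
```

```text
tool_pos: [512.8, 39.5, 59.8]
wrist_force: [0.1, -0.4, -2.5]
tool_pos: [512.8, 39.4, 53.7]
wrist_force: [0.5, 0.3, -1.7]
tool_pos: [512.8, 39.4, 47.7]
wrist_force: [-0.4, -0.8, -0.5]
```

```bash
cat >> h.py <<'E'
def flat(fn,r0,r1,top):
    P,ok=cloud(fn);r=np.hypot(P[...,0]-514.2,P[...,1]-40.2);a=np.arctan2(P[...,1]-40.2,P[...,0]-514.2);m=ok&(r>r0)&(r<r1)
    print("expect",top,[float(np.median(P[m&(abs((a-k*np.pi/4+np.pi)%(2*np.pi)-np.pi)<.3)][:,2]).round(1)) for k in range(8)])
E
python3 -m handwheel '[[[0,0,0.012],[0,0,0],0],[[0,0,0],[0,0,0],1],[[0,0,0],[0,0,0],1],[[0,0,0],[0,0,0],1],[[0,0,-0.5],[0,0,0],1],[[0,0,-0.5],[0,0,0],1],[[-0.35,0,0],[0,0,0],1],[[-0.35,0,0],[0,0,0],1],[[0,0,0],[0,0,0],1],[[0,0,0],[0,0,0],1]]'
python3 - <<'E'
from h import *
snap("w8")
ring("w8.npz",514.2,40,30,57,63,"B top");flat("w8.npz",21,25,60);flat("w8.npz",29.5,31,42)
E
python3 -m handwheel '[[[0.3,0.54,0],[0,0,0],1],[[0.3,0.54,0],[0,0,0],1],[[0.25,0.54,0],[0,0,0],1],[[0.2,0.54,0],[0,0,0],1],[[0.2,0.54,0],[0,0,0],1],[[0.2,0.54,0.1],[0,0,0],1],[[0,0.54,0.1],[0,0,0],1],[[0,0,0],[0,0,0],1],[[0,0,0],[0,0,0],1]]'
python3 - <<'E'
from h import *
snap("w9")
ring("w9.npz",589,-335,50,12,24,"C")
E
```

```text
t: 20.88
tool_pos: [444.1, 39.3, 147.6]
tcp_rot: [180.0, -0.1, -0.0]
wrist_force: [0.4, 0.5, 0.3]
grip_width: 93.7
gripper_force: 0.0
20.875 [444.1  39.3 147.6] [ 1.7999e+02 -8.0000e-02 -1.0000e-02]
B top centre [513.5  41.1] dia 55.9 z 60.4 3364 bbox mid [513.6  41. ]
expect 60 [60.3, 60.4, 60.4, 60.4, 60.4, 60.4, 60.4, 60.4]
expect 42 [42.4, 42.3, 42.7, 42.9, 42.4, 42.2, 41.9, 42.1]
t: 22.05
tool_pos: [588.6, -338.3, 126.5]
tcp_rot: [-179.9, 0.0, -0.0]
wrist_force: [-1.0, -0.2, 0.2]
grip_width: 94.0
gripper_force: 0.0
22.05 [ 588.6 -338.3  126.5] [-1.7995e+02  3.0000e-02 -0.0000e+00]
C centre [ 590.3 -334.5] dia 45.8 z 17.6 1510 bbox mid [ 590.3 -334.1]
```

```bash
python3 -m handwheel '[[[0.017,-0.022,0.35],[0,0,0],1],[[0,0,0.4],[0,0,0],1],[[0,0,0.36],[0,0,0],1],[[0,0,0.12],[0,0,0],1],[[0,0,0],[0,0,0],1],[[0,0,0],[0,0,0],0],[[0,0,0],[0,0,0],0],[[0,0,0],[0,0,0],0],[[0,0,0],[0,0,0],0]]'
python3 -m handwheel '[[[0,0,0],[0,0,0],0],[[0,0,-0.4],[0,0,0],0],[[0,0,-0.6],[0,0,0],0],[[0,0,-0.6],[0,0,0],0],[[-0.2,-0.54,0],[0,0,0],0],[[-0.2,-0.54,0],[0,0,0],0],[[-0.2,-0.54,0],[0,0,0],0],[[-0.2,-0.54,0],[0,0,0],0],[[-0.2,-0.54,0],[0,0,0],0],[[-0.2,-0.54,0],[0,0,0],0],[[-0.2,-0.54,0],[0,0,0],0],[[0,0,0],[0,0,0],0]]'
python3 -m handwheel '[[[0,0,0],[0,0,0],0],[[0,0,0],[0,0,0],0]]'
cat >> h.py <<'E'
def heldy(fn,s,R):
    P,ok=cloud(fn);q=P[ok&(P[...,2]>s[2]+8)&(P[...,2]<s[2]+19)&(P[...,0]>s[0]+R*.55)&(P[...,0]<s[0]+R+3)&(abs(P[...,1]-s[1])<R+4)]
    print("fwd arc y mid",((q[:,1].min()+q[:,1].max())/2).round(2),"tcp",s.round(2))
E
python3 - <<'E'
from h import *
snap("w10");s=manip.sense()["tool_pos"]
for z,r in((79,20),): ring("w10.npz",514.5,40,r,z-2.5,z+2.5,z)
held("w10.npz",s[0],s[1],23,s[2]+8,s[2]+19);heldy("w10.npz",s,23);heldy("w7.npz",np.array([456.4,37.74,162.4]),28)
E
```

```text
t: 23.22
tool_pos: [590.1, -336.6, 4.5]
tcp_rot: [180.0, -0.0, -0.0]
wrist_force: [0.5, -0.1, -1.2]
grip_width: 57.4
gripper_force: 0.0
t: 24.72
tool_pos: [448.5, 44.3, 163.9]
tcp_rot: [-180.0, 0.0, 0.3]
wrist_force: [0.4, -0.8, -0.7]
grip_width: 45.1
gripper_force: 30.0
t: 24.98
tool_pos: [450.5, 40.5, 164.3]
tcp_rot: [180.0, -0.0, -0.1]
wrist_force: [0.9, 0.6, -0.8]
grip_width: 45.4
gripper_force: 30.0
24.975 [450.5  40.5 164.3] [ 1.7999e+02 -1.0000e-02 -1.0000e-01]
79 centre [513.9  40.1] dia 25.9 z 79.0 577 bbox mid [514.  40.]
x range at mid 428.7 473.8 mid 451.25 z [173.7 176.9 178. ] 2924
fwd arc y mid 42.01 tcp [450.48  40.5  164.18]
fwd arc y mid 39.24 tcp [456.4   37.74 162.4 ]
```

```bash
python3 -m handwheel '[[[0.3,0.023,0],[0,0,0],0],[[0.333,0,0],[0,0,0],0],[[0,0,0.3],[0,0,0],0],[[0,0,0.3],[0,0,0],0],[[0,0,0.17],[0,0,0],0],[[0,0,0],[0,0,0],0],[[0,0,0],[0,0,0],0],[[0,0,0],[0,0,0],0],[[0,0,0],[0,0,0],0]]' | sed -n '2p;4p'
for i in 1 2 3; do python3 -m handwheel '[[[0,0,0.06],[0,0,0],0],[[0,0,0],[0,0,0],0]]' | sed -n '2p;4p'; done
```

```text
tool_pos: [513.9, 39.3, 88.0]
wrist_force: [0.2, 0.6, 0.1]
tool_pos: [512.8, 39.4, 80.5]
wrist_force: [-0.2, -0.8, -0.6]
tool_pos: [512.8, 39.4, 74.4]
wrist_force: [-0.5, 0.3, -0.2]
tool_pos: [512.8, 39.3, 68.5]
wrist_force: [0.6, 0.3, 0.1]
```

```bash
python3 -m handwheel '[[[0,0,0.02],[0,0,0],0],[[0,0,0.005],[0,0,0],0],[[0,0,0],[0,0,0],1],[[0,0,0],[0,0,0],1],[[0,0,0],[0,0,0],1],[[0,0,-0.4],[0,0,0],1],[[0,0,-0.4],[0,0,0],1],[[-0.35,0,0],[0,0,0],1],[[-0.35,0,0],[0,0,0],1],[[0,0,0],[0,0,0],1],[[0,0,0],[0,0,0],1]]'
python3 - <<'E'
from h import *
snap("w11")
ring("w11.npz",514.2,40,25,75,80.5,"C top");flat("w11.npz",16,20,78);flat("w11.npz",24,25.5,60);ring("w11.npz",444,-123,40,12,24,"D")
E
python3 -m handwheel '[[[0,0.54,0],[0,0,0],1],[[0,0.54,0],[0,0,0],1],[[0,0.54,0.1],[0,0,0],1],[[0,0,0.14],[0,0,0],1],[[0,0,0],[0,0,0],1],[[0,0,0],[0,0,0],1]]'
python3 - <<'E'
from h import *
snap("w12")
ring("w12.npz",444,-123,50,12,24,"D")
E
```

```text
t: 28.28
tool_pos: [444.0, 39.2, 147.1]
tcp_rot: [180.0, -0.1, -0.0]
wrist_force: [-0.0, 0.5, -0.2]
grip_width: 93.8
gripper_force: 0.0
28.275 [444.   39.2 147.1] [ 1.7999e+02 -7.0000e-02 -1.0000e-02]
C top centre [513.8  40.8] dia 45.9 z 78.3 2977 bbox mid [513.7  41.2]
expect 78 [78.5, 78.5, 78.4, 78.5, 78.3, 78.5, 78.4, 78.3]
expect 60 [60.5, 60.3, 60.2, 60.9, 60.2, 60.2, 60.2, 60.1]
D centre [ 443.5 -122.5] dia 36.9 z 16.8 1007 bbox mid [ 443.1 -122.8]
t: 29.08
tool_pos: [443.6, -121.7, 122.6]
tcp_rot: [-180.0, 0.0, 0.1]
wrist_force: [0.2, -0.2, -0.3]
grip_width: 93.9
gripper_force: 0.0
29.075 [ 443.6 -121.7  122.6] [-1.7998e+02  1.0000e-02  1.0000e-01]
D centre [ 443.6 -122.5] dia 35.8 z 17.4 1120 bbox mid [ 443.6 -122.6]
```

```bash
python3 -m handwheel '[[[0,0.023,0.35],[0,0,0],1],[[0,0,0.4],[0,0,0],1],[[0,0,0.32],[0,0,0],1],[[0,0,0.11],[0,0,0],1],[[0,0,0],[0,0,0],1],[[0,0,0],[0,0,0],0],[[0,0,0],[0,0,0],0],[[0,0,0],[0,0,0],0],[[0,0,0],[0,0,0],0],[[0,0,0],[0,0,0],0],[[0,0,0],[0,0,0],0]]'
python3 -m handwheel '[[[0,0,-0.4],[0,0,0],0],[[0,0,-0.6],[0,0,0],0],[[0,0,-0.6],[0,0,0],0],[[0,-0.54,0],[0,0,0],0],[[0,-0.54,0],[0,0,0],0],[[0,-0.54,0],[0,0,0],0],[[0,0,0],[0,0,0],0],[[0,0,0],[0,0,0],0],[[0,0,0],[0,0,0],0]]'
python3 - <<'E'
from h import *
snap("w13");s=manip.sense()["tool_pos"]
ring("w13.npz",514.5,40,25,75,80.5,"C");ring("w13.npz",514.2,40.2,12,94,108,"tip")
held("w13.npz",s[0],s[1],18,s[2]+8,s[2]+19);heldy("w13.npz",s,18)
E
```

```text
t: 30.5
tool_pos: [443.3, -125.0, 4.6]
tcp_rot: [-180.0, 0.0, -0.0]
wrist_force: [0.6, -0.2, -0.6]
grip_width: 37.8
gripper_force: 0.0
t: 31.62
tool_pos: [443.4, 35.9, 164.6]
tcp_rot: [180.0, 0.0, -0.1]
wrist_force: [0.0, 0.1, 0.6]
grip_width: 34.2
gripper_force: 30.0
31.625 [443.4  35.9 164.6] [ 1.7999e+02  1.0000e-02 -1.1000e-01]
C centre [513.8  41. ] dia 45.9 z 78.4 2596 bbox mid [513.9  41.1]
tip centre [514.   40.1] dia 15.9 z 102.8 488 bbox mid [513.9  40.1]
x range at mid 427.2 462.8 mid 445.04 z [173.6 175.1 176.3] 2063
fwd arc y mid 37.51 tcp [443.43  35.89 164.6 ]
```

Run:
```python
from h import *
cv2.imwrite("pics/w13c.png",cv2.resize(cv2.imread("pics/w13.png")[120:480,200:680],(800,600)))
P,m=held("w13.npz",443.4,37.5,18,170,180)
q=P[m];q=q[(np.hypot(q[:,0]-445,q[:,1]-37.5)<17.5)&(np.hypot(q[:,0]-445,q[:,1]-37.5)>11)];q=q[q[:,2]>np.median(q[:,2])-1.5]
A=np.c_[q[:,:2]-[445,37.5],np.ones(len(q))];print(np.linalg.lstsq(A,q[:,2],rcond=None)[0])
```

```text
x range at mid 427.2 463.0 mid 445.15 z [171.8 175.  176.2] 2256
[ 1.34246331e-04 -6.55107004e-03  1.75244748e+02]
```

View pics/w13c.png

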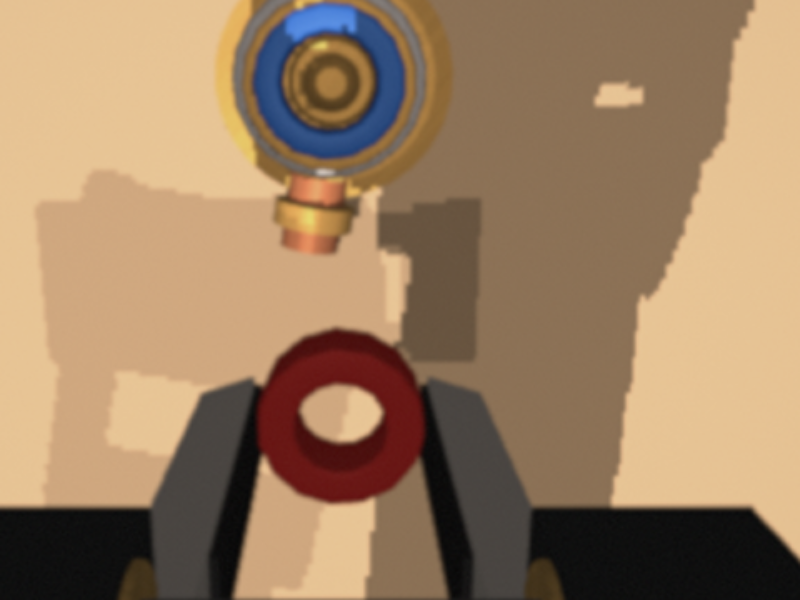

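```bash
python3 -m handwheel '[[[0.33,-0.021,0],[0,0,0],0],[[0.362,0,0],[0,0,0],0],[[0,0,0.2],[0,0,0],0],[[0,0,0.2],[0,0,0],0],[[0,0,0.1],[0,0,0],0],[[0,0,0],[0,0,0],0],[[0,0,0],[0,0,0],0],[[0,0,0],[0,0,0],0],[[0,0,0],[0,0,0],0]]' | sed -n '2p;4p'
for i in 1 2 3; do python3 -m handwheel '[[[0,0,0.08],[0,0,0],0],[[0,0,0],[0,0,0],0]]' | sed -n '2p;4p'; done
```

```text
tool_pos: [512.8, 39.1, 115.2]
wrist_force: [-0.2, 0.4, -0.0]
tool_pos: [511.8, 39.2, 105.7]
wrist_force: [0.2, -0.9, -0.2]
tool_pos: [511.8, 39.2, 97.7]
wrist_force: [-0.3, 0.4, -0.9]
tool_pos: [511.9, 39.2, 89.8]
wrist_force: [0.3, 0.5, -0.8]
```

```bash
python3 -m handwheel '[[[0,0,0.04],[0,0,0],0],[[0,0,0],[0,0,0],0],[[0,0,0],[0,0,0],1],[[0,0,0],[0,0,0],1],[[0,0,0],[0,0,0],1],[[0,0,-0.3],[0,0,0],1],[[0,0,-0.4],[0,0,0],1],[[-0.35,0,0],[0,0,0],1],[[-0.35,0,0],[0,0,0],1],[[0,0,0],[0,0,0],1],[[0,0,0],[0,0,0],1]]'
python3 - <<'E'
from h import *
snap("w14")
ring("w14.npz",514.2,40,20,93,97.5,"D top");flat("w14.npz",11,16,96);flat("w14.npz",19,21,78);
E
python3 -m handwheel '[[[0.1,-0.57,-0.1],[0,0,0],1],[[0.1,-0.57,-0.1],[0,0,0],1],[[0.1,-0.57,-0.1],[0,0,0],1],[[0.1,-0.57,-0.1],[0,0,0],1],[[0.12,-0.58,-0.0],[0,0,0],1],[[0.12,-0.58,-0.0],[0,0,0],1],[[0,-0.1,0],[0,0,0],1],[[0,0,0],[0,0,0],1],[[0,0,0],[0,0,0],1],[[0,0,0],[0,0,0],1]]'
python3 - <<'E'
from h import *
snap("w15")
ring("w15.npz",570,397,25,84,96,"probe top");ring("w15.npz",569,395,45,37,43,"holder");ring("w15.npz",573,205,20,90,110,"ball")
E
```

```text
t: 34.92
tool_pos: [443.3, 39.0, 157.1]
tcp_rot: [180.0, -0.1, -0.0]
wrist_force: [-0.6, 0.2, 0.2]
grip_width: 93.9
gripper_force: 0.0
34.925 [443.3  39.  157.1] [ 1.7999e+02 -7.0000e-02 -1.0000e-02]
D top centre [514.   40.7] dia 35.9 z 96.2 1752 bbox mid [514.1  40.7]
expect 96 [96.3, 96.4, 96.4, 96.3, 96.3, 96.4, 96.4, 96.5]
expect 78 [78.4, 78.2, 78.4, 78.4, 78.5, 78.5, 78.4, 78.2]
t: 36.22
tool_pos: [506.8, 391.9, 196.9]
tcp_rot: [-180.0, -0.0, -0.1]
wrist_force: [-0.2, 0.2, 0.4]
grip_width: 94.3
gripper_force: 0.0
36.225 [506.8 391.9 196.9] [-1.8e+02 -1.0e-02 -9.0e-02]
probe top centre [570.7 400.1] dia 18.5 z 90.3 465 bbox mid [570.6 400. ]
holder centre [570.9 400.2] dia 69.6 z 40.5 2753 bbox mid [570.8 400.2]
ball centre [573.2 206.9] dia 26.7 z 100.9 1091 bbox mid [573.2 206.7]
```

View pics/w15.png

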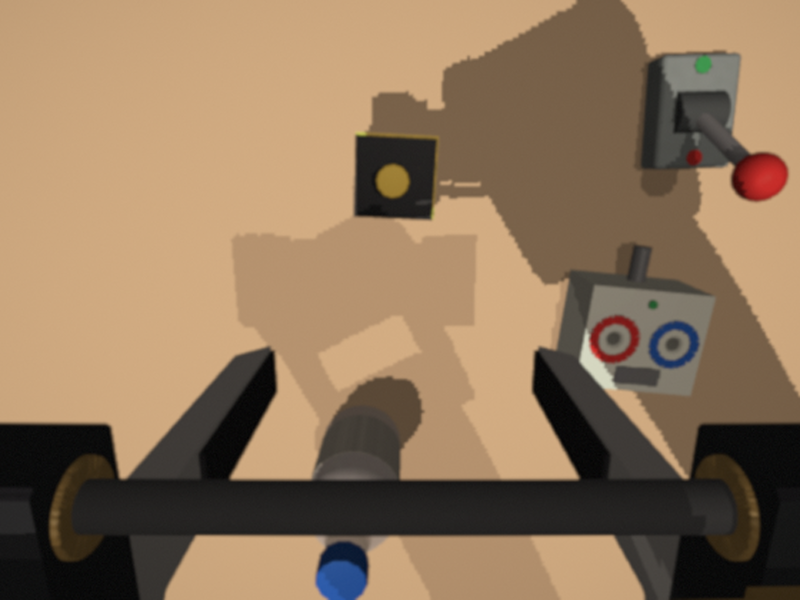

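```bash
python3 -m handwheel '[[[0.32,-0.033,0.3],[0,0,0],1],[[0.319,-0.033,0.4],[0,0,0],1],[[0,0,0.45],[0,0,0],1],[[0,0,0.34],[0,0,0],1],[[0,0,0],[0,0,0],1],[[0,0,0],[0,0,0],1],[[0,0,0],[0,0,0],0],[[0,0,0],[0,0,0],0],[[0,0,0],[0,0,0],0],[[0,0,0],[0,0,0],0],[[0,0,0],[0,0,0],0],[[0,0,0],[0,0,0],0]]'
python3 -m handwheel '[[[0,0,0],[0,0,0],0],[[0,0,0],[0,0,0],0],[[0,0,0],[0,0,0],0]]'
python3 - <<'E'
from h import *
pts("w15.npz",[("red",614,339,50),("blue",673,344,50)])
E
```

```text
t: 37.78
tool_pos: [570.4, 399.7, 47.6]
tcp_rot: [180.0, 0.0, 0.0]
wrist_force: [0.4, -0.2, -0.1]
grip_width: 37.2
gripper_force: 0.0
t: 38.15
tool_pos: [570.4, 399.3, 47.6]
tcp_rot: [180.0, 0.0, -0.0]
wrist_force: [0.3, -1.2, 0.7]
grip_width: 17.2
gripper_force: 30.0
red [467.2 255.6  50. ] depth-> [464. 252.  41.]
blue [463.6 216.   50. ] depth-> [461. 213.  44.]
```

```bash
python3 -m handwheel '[[[0,0,-0.2],[0,0,0],0],[[0,0,-0.3],[0,0,0],0],[[0,0,-0.5],[0,0,0],0],[[-0.42,0.36,0],[0,0,0],0],[[-0.42,0.36,0],[0,0,0],0],[[-0.42,0.36,0],[0,0,0],0],[[-0.42,0.37,0],[0,0,0],0],[[0,0,0],[0,0,0],0],[[0,0,0],[0,0,0],0],[[0,0,0],[0,0,0],0]]'
python3 - <<'E'
from h import *
snap("w16")
P,ok=cloud("w16.npz");s=manip.sense()["tool_pos"]
m=ok&(np.hypot(P[...,0]-s[0],P[...,1]-s[1]-1.5)<12)&(P[...,2]>s[2]+30)&(P[...,2]<s[2]+55);q=P[m];print(q.min(0),q.max(0))
m&=P[...,2]>q[:,2].max()-2.5;q=P[m];print("handle top",cv2.minEnclosingCircle(q[:,:2].astype(np.float32)),q[:,2].mean())
m=ok&(np.hypot(P[...,0]-s[0],P[...,1]-s[1]-1.5)<12)&(P[...,2]<s[2]-3)&(P[...,2]>s[2]-45);q=P[m];print("pin?",len(q),q.mean(0) if len(q) else "")
cv2.imwrite("pics/w16c.png",cv2.resize(cv2.imread("pics/w16.png")[120:480,160:640],(800,600)))
E
```

```text
t: 39.4
tool_pos: [404.0, 255.5, 148.9]
tcp_rot: [-179.9, -0.1, 0.0]
wrist_force: [-0.2, 0.6, -0.0]
grip_width: 17.3
gripper_force: 30.0
39.4 [404.  255.5 148.9] [-1.7995e+02 -1.1000e-01  2.0000e-02]
[395.02981283 247.49315425 178.52028335] [413.68699519 266.43894914 203.49364813]
handle top ((403.763916015625, 256.884765625), 11.918482780456543) 201.91513935600412
pin? 124 [408.78831891 256.9889091  130.23003683]
```

View pics/w16c.png

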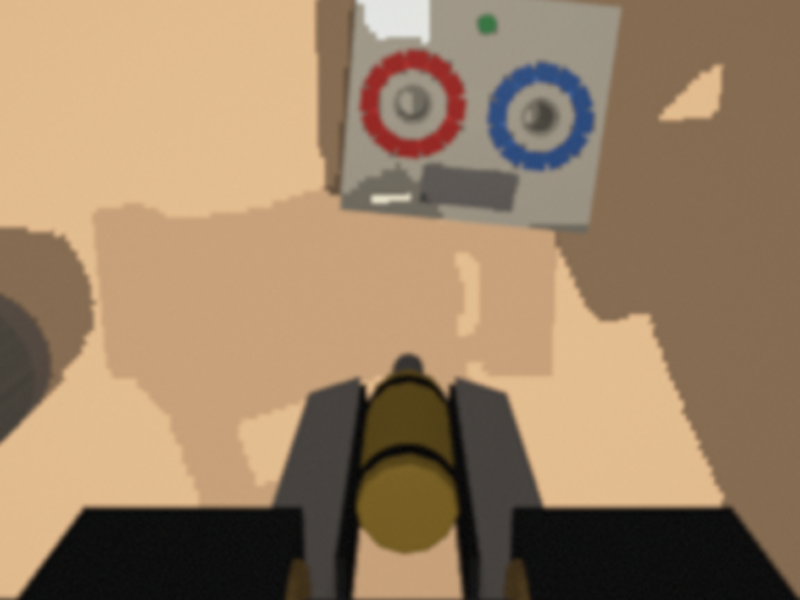

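Run:
```python
from h import *
pts("w16.npz",[("red",407.8,181.8,50),("blue",484.6,189.6,50),("htop",404.8,423.6,191.3)])
P,ok=cloud("w16.npz");q=np.load("w16.npz",allow_pickle=True);hsv=cv2.cvtColor(q["p"],cv2.COLOR_BGR2HSV);box=ok&(abs(P[...,2]-50.5)<3)
for n,lo,hi,c in(("red",0,8,(467,255.6)),("blue",100,125,(463.5,216))):
    mm=box&(hsv[...,0]>=lo)&(hsv[...,0]<=hi)&(hsv[...,1]>110)&(np.hypot(P[...,0]-c[0],P[...,1]-c[1])<20);a=P[mm][:,:2].astype(np.float32);print(n,cv2.minEnclosingCircle(a),a.mean(0),np.median(P[mm][:,2]))
hy=ok&(hsv[...,0]>20)&(hsv[...,0]<35)&(hsv[...,1]>150)&(np.hypot(P[...,0]-404,P[...,1]-257)<14);a=P[hy];t=a[abs(a[:,2]-191.5)<1.5];print("handle",len(a),np.percentile(a[:,2],[5,50,95]),cv2.minEnclosingCircle(t[:,:2].astype(np.float32)));print(manip.sense()["tool_pos"])
```

```text
red [467.3 255.2  50. ] depth-> [466. 255.  17.]
blue [463.4 215.2  50. ] depth-> [462. 212.  25.]
htop [404.6 256.6 191.3] depth-> [405. 257. 191.]
red ((467.06719970703125, 255.44883728027344), 16.486848831176758) [467.41037 255.54805] 50.565206915233
blue ((463.2651672363281, 215.66995239257812), 15.974479675292969) [463.53424 215.65034] 50.51542274205491
handle 2324 [155.04058799 190.39212423 192.14644158] ((404.98919677734375, 256.8915710449219), 8.899749755859375)
[403.75681491 255.44220742 148.50134828]
```

```bash
python3 -m handwheel '[[[0.31,0.018,0],[0,0,0],0],[[0.315,0,0],[0,0,0],0],[[0,0,0.25],[0,0,0],0],[[0,0,0.25],[0,0,0],0],[[0,0,0.07],[0,0,0],0],[[0,0,0],[0,0,0],0],[[0,0,0],[0,0,0],0],[[0,0,0],[0,0,0],0],[[0,0,0],[0,0,0],0]]' | sed -n '2p;4p'
for i in 1 2 3; do python3 -m handwheel '[[[0,0,0.04],[0,0,0],0],[[0,0,0],[0,0,0],0]]' | sed -n '2p;4p'; done
```

```text
tool_pos: [465.3, 253.0, 91.3]
wrist_force: [-0.3, -0.3, 0.0]
tool_pos: [464.5, 252.7, 86.2]
wrist_force: [-0.8, -0.5, -1.5]
tool_pos: [465.8, 253.2, 82.9]
wrist_force: [2.5, 1.2, -0.8]
tool_pos: [466.1, 253.5, 78.9]
wrist_force: [4.9, 3.9, -1.2]
```

```bash
python3 -m handwheel '[[[0.012,-0.008,0],[0,0,0],0],[[0,0,0],[0,0,0],0],[[0,0,0],[0,0,0],0]]' | sed -n '2p;4p'
for i in 1 2 3; do python3 -m handwheel '[[[0,0,0.06],[0,0,0],0],[[0,0,0],[0,0,0],0]]' | sed -n '2p;4p'; done
```

```text
tool_pos: [466.3, 253.7, 78.7]
wrist_force: [3.9, 1.1, -0.3]
tool_pos: [466.3, 253.7, 72.1]
wrist_force: [5.4, 2.7, -2.7]
tool_pos: [466.3, 253.7, 66.0]
wrist_force: [5.2, 3.3, -2.5]
tool_pos: [466.4, 253.8, 59.9]
wrist_force: [5.8, 2.0, -2.2]
```

Nearly home; I'll press down gently in small steps until contact.

```bash
python3 -m handwheel '[[[0.008,-0.004,0.015],[0,0,0],0],[[0,0,0],[0,0,0],0]]' | sed -n '2p;4p'
for i in 1 2 3; do python3 -m handwheel '[[[0,0,0.01],[0,0,0],0],[[0,0,0],[0,0,0],0]]' | sed -n '2p;4p'; done
```

```text
tool_pos: [466.5, 253.9, 58.5]
wrist_force: [4.1, 1.2, -0.9]
tool_pos: [466.5, 253.9, 57.8]
wrist_force: [2.4, 0.4, -0.5]
tool_pos: [466.6, 254.0, 57.5]
wrist_force: [0.8, -1.0, 5.1]
tool_pos: [466.7, 254.0, 57.4]
wrist_force: [-2.9, -1.4, 12.3]
```

```bash
python3 -m handwheel '[[[0,0,0],[0,0,0],1],[[0,0,0],[0,0,0],1],[[0,0,0],[0,0,0],1],[[0,0,-0.4],[0,0,0],1],[[0,0,-0.4],[0,0,0],0],[[0,0,-0.4],[0,0,0],0],[[0,0,0],[0,0,0],0],[[0,0,0],[0,0,0],0],[[0,0,0],[0,0,0],0]]' | sed -n '2p;4p'
python3 - <<'E'
from h import *
snap("w17");ring("w17.npz",467,255.5,14,94,106,"probe top exp 100");ring("w17.npz",573,206,20,90,110,"ball")
E
python3 -m handwheel '[[[0.34,0.25,0],[0,0,0],0],[[0.34,0.25,0],[0,0,0],0],[[0,0,0],[0,0,0],0],[[0,0,0.3],[0,0,0],0],[[0,0,0.32],[0,0,0],0],[[0,0,0.3],[0,0,0],0],[[0,0,0],[0,0,0],0],[[0,0,0],[0,0,0],0]]' | sed -n '2p;4p'
```

```text
tool_pos: [465.7, 253.7, 174.1]
wrist_force: [-0.9, -0.4, 0.1]
44.575 [465.7 253.7 174.1] [179.94   0.2   -0.  ]
probe top exp 100 centre [467.5 255.8] dia 18.4 z 100.4 516 bbox mid [467.6 255.9]
ball centre [572.9 205.3] dia 26.0 z 102.1 1321 bbox mid [572.7 205.4]
tool_pos: [535.1, 204.5, 85.0]
wrist_force: [0.6, 0.2, -0.4]
```

```bash
python3 -m handwheel '[[[0.18,0,0],[0,0,0],0],[[0.18,0,0],[0,0,0],0],[[0.18,-0.01,0],[0,0,0],0],[[0.18,-0.01,0],[0,0,0],0],[[0.08,0,0],[0,0,0],0],[[0.02,0,0],[0,0,0],0],[[0.0,0,0],[0,0,0],0]]' | sed -n '2p;4p'
for i in 1 2 3 4; do python3 -m handwheel '[[[0.025,0,0],[0,0,0],0],[[-0.0,0,0],[0,0,0],0]]' | sed -n '2p;4p'; done
```

```text
tool_pos: [616.9, 206.2, 84.6]
wrist_force: [-0.2, 0.2, -0.1]
tool_pos: [619.2, 206.1, 84.1]
wrist_force: [-0.6, 0.0, -0.0]
tool_pos: [621.9, 206.0, 84.0]
wrist_force: [-1.4, 0.8, -0.2]
tool_pos: [624.6, 206.0, 84.1]
wrist_force: [-0.5, -0.9, -0.2]
tool_pos: [627.1, 206.1, 84.2]
wrist_force: [-0.2, -0.1, -1.1]
```

```bash
for i in 1 2 3 4; do python3 -m handwheel '[[[0.015,0,0],[0,0,0],0],[[-0.0,0,0],[0,0,0],0]]' | sed -n '2p;4p'; done
python3 - <<'E'
from h import *
snap("w18");ring("w18.npz",645,208,25,90,112,"ball")
E
```

```text
tool_pos: [628.0, 206.1, 84.0]
wrist_force: [-3.3, -0.4, 0.7]
tool_pos: [628.2, 206.1, 83.9]
wrist_force: [-6.9, -0.9, 3.9]
tool_pos: [628.4, 206.1, 83.9]
wrist_force: [-12.3, -1.2, 6.3]
tool_pos: [628.6, 206.1, 83.8]
wrist_force: [-17.0, -1.8, 9.6]
48.5 [628.6 206.1  83.8] [1.7993e+02 6.7000e-01 3.0000e-02]
ball centre [641.9 208. ] dia 42.0 z 102.2 3077 bbox mid [641.9 207.5]
```

```bash
python3 -m handwheel '[[[-0.5,0,0],[0,0,0],0],[[0,0,-0.5],[0,0,0],0],[[-0.2,0,-0.45],[0,0,0],0],[[0,0,0],[0,0,0],0],[[0,0,0],[0,0,0],0]]' | sed -n '2p;4p'
python3 - <<'E'
from h import *
snap("w19");ring("w19.npz",645,208,20,90,112,"ball (on at 644.5)");circ("w19.npz","ball",(0,120,60),(8,255,255),92,(150,0,400,200))
E
python3 -m handwheel '[[[-0.33,-0.16,0],[0,0,0],1],[[-0.33,-0.16,0],[0,0,0],1],[[-0.33,-0.16,0],[0,0,0],1],[[0,0,0],[0,0,0],1],[[0,0,0],[0,0,0],1],[[0,0,0],[0,0,0],1]]' | sed -n '2p;4p'
python3 - <<'E'
from h import *
snap("w20");ring("w20.npz",467,255.5,14,94,106,"probe top exp 100")
E
```

```text
tool_pos: [563.2, 206.0, 178.9]
wrist_force: [-0.5, 0.1, -0.0]
49.175 [563.2 206.  178.9] [-1.8e+02 -4.0e-02 -0.0e+00]
ball (on at 644.5) centre [649.3 207.5] dia 25.9 z 101.0 1135 bbox mid [649.1 207.6]
ball ((132.54408264160156, 93.615966796875), (37.17261505126953, 38.26753616333008), 7.309532165527344) [649.2 207.6  92. ]
tool_pos: [464.7, 253.6, 178.7]
wrist_force: [-0.9, 0.7, -0.2]
49.975 [464.7 253.6 178.7] [ 1.7999e+02  2.0000e-02 -6.0000e-02]
probe top exp 100 centre [467.2 256. ] dia 18.8 z 100.2 505 bbox mid [467.5 255.8]
```

Isolator fully on (ball span 76.5 mm, as computed). Next is regrasping the probe.

```bash
python3 -m handwheel '[[[0.02,-0.004,0.35],[0,0,0],1],[[0,0,0.4],[0,0,0],1],[[0,0,0.35],[0,0,0],1],[[0,0,0.11],[0,0,0],1],[[0,0,0],[0,0,0],1],[[0,0,0],[0,0,0],0],[[0,0,0],[0,0,0],0],[[0,0,0],[0,0,0],0],[[0,0,0],[0,0,0],0],[[0,0,0],[0,0,0],0],[[0,0,0],[0,0,0],0],[[0,0,0],[0,0,0],0]]'
python3 -m handwheel '[[[0,0,0],[0,0,0],0],[[0,0,0],[0,0,0],0]]'
```

```text
t: 51.52
tool_pos: [465.9, 254.5, 58.1]
tcp_rot: [180.0, 0.0, -0.0]
wrist_force: [-0.4, 0.2, 0.3]
grip_width: 27.4
gripper_force: 0.0
t: 51.78
tool_pos: [466.0, 254.4, 58.1]
tcp_rot: [180.0, -0.0, 0.0]
wrist_force: [0.0, 0.1, -0.7]
grip_width: 17.6
gripper_force: 30.0
```

```bash
python3 -m handwheel '[[[0,0,-0.2],[0,0,0],0],[[0,0,-0.2],[0,0,0],0],[[-0.02,0.2,0],[0,0,0],0],[[-0.018,0.2,0],[0,0,0],0],[[0,0,0],[0,0,0],0],[[0,0,0],[0,0,0],0],[[0,0,0.07],[0,0,0],0],[[0,0,0],[0,0,0],0],[[0,0,0],[0,0,0],0]]' | sed -n '2p;4p'
for i in 1 2 3; do python3 -m handwheel '[[[0,0,0.04],[0,0,0],0],[[0,0,0],[0,0,0],0]]' | sed -n '2p;4p'; done
```

```text
tool_pos: [462.0, 214.7, 90.9]
wrist_force: [-0.2, -0.4, 0.3]
tool_pos: [461.8, 214.5, 86.8]
wrist_force: [0.8, -0.5, 0.1]
tool_pos: [461.8, 214.4, 82.7]
wrist_force: [-0.3, -0.4, 0.0]
tool_pos: [461.8, 214.4, 78.7]
wrist_force: [-0.0, 0.3, -0.0]
```

Clean entry. Continuing down to contact.

```bash
python3 -m handwheel '[[[0,0,0.06],[0,0,0],0],[[0,0,0.06],[0,0,0],0],[[0,0,0.06],[0,0,0],0],[[0,0,0],[0,0,0],0],[[0,0,0],[0,0,0],0]]' | sed -n '2p;4p'
for i in 1 2 3 4 5; do python3 -m handwheel '[[[0,0,0.008],[0,0,0],0],[[0,0,0],[0,0,0],0]]' | sed -n '2p;4p'; done
```

```text
tool_pos: [462.1, 214.5, 61.1]
wrist_force: [0.5, -0.2, 0.5]
tool_pos: [462.1, 214.5, 60.4]
wrist_force: [0.1, 1.1, 0.4]
tool_pos: [462.1, 214.5, 59.5]
wrist_force: [0.2, 0.3, -0.2]
tool_pos: [462.1, 214.4, 58.7]
wrist_force: [-0.3, -0.2, 0.5]
tool_pos: [462.2, 214.5, 58.1]
wrist_force: [0.0, -0.2, 0.8]
tool_pos: [462.3, 214.5, 58.1]
wrist_force: [-3.5, -0.6, 7.9]
```

```bash
python3 -m handwheel '[[[0,0,0.003],[0,0,0],0],[[0,0,0],[0,0,0],0],[[0,0,-0.2],[0,0,0],0],[[0,0,-0.3],[0,0,0],0],[[0,0,-0.3],[0,0,0],0],[[0.268,-0.461,0],[0,0,0],0],[[0.268,-0.461,0],[0,0,0],0],[[0.268,-0.461,0],[0,0,0],0],[[0.268,-0.461,0],[0,0,0],0],[[0,0,0],[0,0,0],0],[[0,0,0],[0,0,0],0],[[0,0,0],[0,0,0],0]]' | sed -n '2p;4p'
python3 -m handwheel '[[[0,0,0.3],[0,0,0],0],[[0,0,0.23],[0,0,0],0],[[0,0,0],[0,0,0],0],[[0,0,0],[0,0,0],0],[[0,0,0],[0,0,0],0]]' | sed -n '2p;4p'
```

```text
tool_pos: [568.9, 397.9, 137.0]
wrist_force: [0.1, -0.4, -0.2]
tool_pos: [570.2, 399.3, 85.4]
wrist_force: [0.0, -0.9, -0.5]
```

```bash
python3 -m handwheel '[[[-0.005,0.002,0.06],[0,0,0],0],[[0,0,0],[0,0,0],0],[[0,0,0],[0,0,0],0]]' | sed -n '2p;4p'
for i in 1 2 3 ; do python3 -m handwheel '[[[0,0,0.03],[0,0,0],0],[[0,0,0],[0,0,0],0]]' | sed -n '2p;4p'; done
```

```text
tool_pos: [568.8, 398.7, 77.8]
wrist_force: [0.5, 0.9, -0.9]
tool_pos: [568.6, 398.6, 74.4]
wrist_force: [-0.7, -0.6, -0.2]
tool_pos: [568.6, 398.6, 71.4]
wrist_force: [-0.4, 0.3, 0.0]
tool_pos: [568.6, 398.6, 68.4]
wrist_force: [-0.4, 0.4, -0.9]
```

```bash
python3 -m handwheel '[[[0,0,0.06],[0,0,0],0],[[0,0,0.06],[0,0,0],0],[[0,0,0.05],[0,0,0],0],[[0,0,0],[0,0,0],0],[[0,0,0],[0,0,0],0]]' | sed -n '2p;4p'
for i in 1 2 3 4 5; do python3 -m handwheel '[[[0,0,0.008],[0,0,0],0],[[0,0,0],[0,0,0],0]]' | sed -n '2p;4p'; done
```

```text
tool_pos: [568.9, 398.7, 51.9]
wrist_force: [0.7, -0.1, -0.9]
tool_pos: [568.8, 398.7, 51.1]
wrist_force: [-0.1, 0.2, 0.1]
tool_pos: [568.7, 398.7, 50.2]
wrist_force: [0.0, -0.4, -1.0]
tool_pos: [568.8, 398.6, 49.3]
wrist_force: [-0.1, 0.0, -0.7]
tool_pos: [568.7, 398.7, 48.5]
wrist_force: [0.5, -0.3, -0.0]
tool_pos: [568.9, 398.7, 48.1]
wrist_force: [0.1, -0.2, 1.5]
```

```bash
python3 -m handwheel '[[[0,0,0.006],[0,0,0],0],[[0,0,0],[0,0,0],0],[[0,0,0],[0,0,0],1],[[0,0,0],[0,0,0],1],[[0,0,0],[0,0,0],1],[[0,0,-0.3],[0,0,0],1],[[0,0,-0.5],[0,0,0],1],[[0,0,-0.5],[0,0,0],1],[[-0.2,0.3,-0.4],[0,0,0],1],[[-0.2,0.4,-0.4],[0,0,0],1],[[-0.2,0.4,-0.4],[0,0,0],1]]' | sed -n '2p;4p'
python3 -m handwheel '[[[-0.2,0.4,-0.4],[0,0,0],1],[[-0.1,0.5,-0.3],[0,0,0],1],[[0,0.4,-0.3],[0,0,0],1],[[0,0.4,0],[0,0,0],1],[[0,0,0],[0,0,0],1],[[0,0,0],[0,0,0],1]]' | sed -n '2p;4p'
python3 - <<'E'
from h import *
snap("w21")
ring("w21.npz",570,399,14,84,96,"probe exp 90");ring("w21.npz",648,207,20,90,112,"ball");flat("w21.npz",11,16,96);flat("w21.npz",19,22,78);flat("w21.npz",24,27,60);flat("w21.npz",29,32,42)
E
```

```text
tool_pos: [508.0, 287.6, 298.3]
wrist_force: [0.6, 0.1, -0.0]
tool_pos: [478.7, 119.1, 396.8]
wrist_force: [-0.1, -0.1, 0.6]
62.775 [478.7 119.1 396.8] [-1.7998e+02  4.0000e-02  0.0000e+00]
probe exp 90 centre [569.9 400. ] dia 19.4 z 90.3 203 bbox mid [569.7 399.6]
ball centre [649.5 207.7] dia 26.3 z 101.9 412 bbox mid [649.2 207.3]
expect 96 [96.1, 96.1, 95.9, 96.1, 96.1, 96.1, 96.3, 95.8]
expect 78 [78.5, 82.4, 502.3, 78.3, 77.7, 78.0, 77.3, 78.2]
expect 60 [59.9, 60.0, 506.1, 60.3, 59.9, 60.3, 60.4, 59.7]
expect 42 [41.9, 42.2, 513.7, 517.7, 41.6, 42.0, 42.1, 41.4]
```

View pics/w21.png

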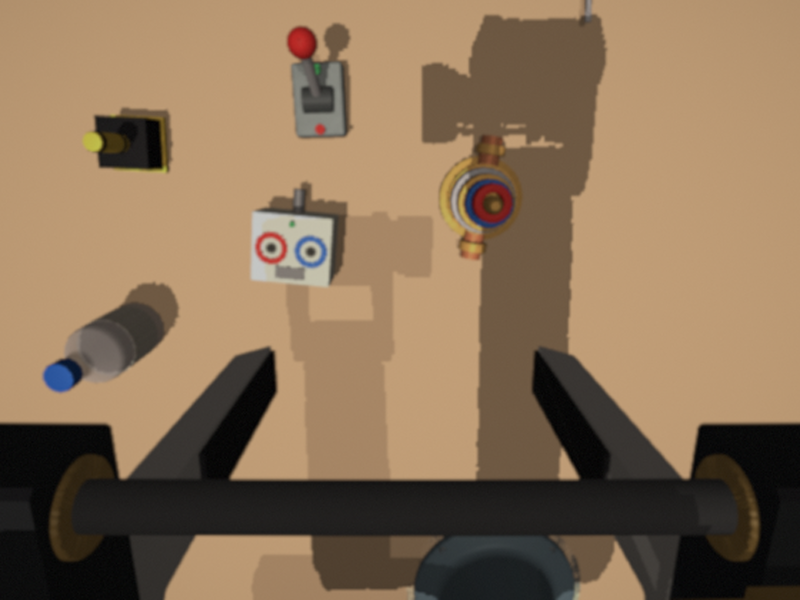

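The view shows the rings stacked flat at (490,203), the probe home in its holder at (93,142), the lever on with the ball at (301,42), and the arm clear.

```bash
python3 -c "
from bench import manip
print(manip.finish_job())"
```

```text
the job is handed in; nothing more can be done
None
```

I handed the job in at about 63 s: all four rings are home on their shoulders, the red and blue terminals were tested in the order you asked, the isolator is fully on, and the probe is back home in its holder. I kept the arm clear of the mug, soap bottle, screwdriver and tin, but did not re-measure them at the end.

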